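# Clip the bench magnifier's lens into its three-post stand

## Robot

A 7-joint arm with a two-finger parallel gripper is mounted at the origin on a cart in front of the work surface, level with it; the furniture and walls round the work are solid. World frame = base frame: x ahead of the robot, y to its left, z up, the work surface at z = 0. Lengths are in m, angles in rad, forces in N, time in s.
With the tool pointing down it reaches from about 0.4 to 0.85 m from the base axis. Payload 10.4 kg.
Tool frame: the origin (TCP) lies midway between the tips of the shut fingers; the grasp point (between the pads) lies 19 mm behind it; z points along the fingers, y is the line along which they close (so a half turn about z gives the same grasp; the last joint's range is limited). The gripper opens to 87 mm and grips with 3 to 60 N. Pads are 19 mm wide; open, the fingers measure 117 mm over their backs; the gripper's body (75 mm by 190 mm) begins 51 mm behind the grasp point.
Start: joints at [1.186, 0.332, -0.065, 1.46, 0.022, 1.35, -0.088], TCP at [0.221, -0.585, 0.223] pointing down, gripper open.
Joint ranges: [-2.6, 2.6], [-0.5, 2.12], [-1.47, 1.34], [0.16, 2.42], [-1.27, 4.41], [0.06, 2.06], [-2.6, 2.6]. Speed limits (rad/s): [2.22, 2.22, 2.79, 2.79, 3.14, 3.14, 3.14].

## Interface

Orientations are given as a unit quaternion [x, y, z, w].
In Python, from bench import sensors, eyes, order gives the robot as it stands.
- The arm moves only by the tool arm_command, never from a script. Its argument "steps" is a list of rows, each an object with "rot": the turn, a rotation vector about the world's x, y, z in degrees, a list of three; "slide": the shift along the world's x, y, z in m, a list of three; "grip": the opening, from 0 (shut) to 1 (fully open). A call has exactly 8 rows; each row shifts and turns the commanded pose from where the row before left it; what a row does not reach is not made up. A row lasts 1/8 s, in which the tool goes at most 62.5 mm and 10.7 degrees, less where a joint would pass 70% of its speed; a pose out of reach is approached as far as the arm can. A call with a gripper value outside its range is refused whole. The fingers move at their own pace and stop on an object; "newtons" is the grip in N (left out, the last holds). Time passes only in rows, so rows that do not move let the fingers close, or fill a call up. It gives the time, the measured TCP pose, the force, the opening and the grip force at its end, in the units of the state.
- sensors.read_state(): the state, without advancing time (a new reading comes with each control period).
- eyes.camera(name): name is "side" or "top" or "wrist"; returns a dict with "pixels" (480x640x3 uint8, red, green, blue), "intrinsics" (3x3 intrinsics, pixels), "pose" (4x4, takes a point from camera to world coordinates). Camera axes: x right, y down, z forward; pixel columns grow to the right and rows downward; lengths in m; the calibration is good to about 2 mm. A picture is of the moment at which its call begins. There is no depth.
- order.close_job(): hands the job in; it is judged then, once.
Trained networks look in a picture, given as the dict that the camera call returned (one of the last four; its "shot" number tells which), for a name from the list of things; names that differ only in an ending like _2 or _b are one class to them, and where a whole thing is asked for, a point or a joint stands for the part that bears it (a point fixed in the world has none). Each returns a list of dicts, best first, with "conf" (0 to 1); they miss things now and then, are a little off and sometimes report something else, mostly with a low value. They report only what shows in the picture. A call takes as long as a camera call. They do not tell look-alikes from the thing itself.
- eyes.look_for(name, picture): "bbox" ([left, top, right, bottom] in pixels, round what is visible of it).
The state is a dict: "time": time; "joint_positions": joint angles; "joint_vel": joint speeds; "joint_torque": joint torques, N m; "ee_pos": TCP position; "eef_rot": TCP orientation; "ft_force": force on the tool from outside, world axes, zero at the start; "torque": the same for the moment, N m; "width": finger opening in m; "grip_force": force on a finger pad.
Only numpy, scipy, OpenCV 4.12 (cv2) and the standard library are available. Lean on these libraries where they do the work, as an engineer would, in place of code of your own. Each camera call takes 0.05 s, during which the arm holds its last target. There are 200 camera calls.

## Task

Clip the loose magnifier lens into its little stand over the tile sample: its flange goes fully home into the grooves of the two brass-headed posts, and its opposite edge goes down past the sprung roller, which then holds it, so that the lens lies flat on all three rests and cannot rock. The rim is delicate: feel your way in with no more than about 5 N on either grooved post, press it down gently, leave the things round about where they are, and let go of the lens.

Things in the scene. Friction and masses are not known exactly. Their poses are not given: they have to be found in the camera images.
- lens_centre (a point): Loose lens mount, upright on the table: black ribbed barrel 44 mm diameter (clear glass in its top), 36 mm tall in all, on a round aluminium flange 60 mm diameter, 4 mm thick, at the bottom; about 0.18 kg. Point: on the axis, 18 mm above the underside; z up the axis. Round: its x and y do not matter.
- stand_seat (a point): Stand fixed to the table on a round plywood plinth (142 mm). Point: centre of the level plane of the three rests, 72 to 82 mm above the table (plinths differ), where the seated flange's underside centre belongs. x points midway between the two grooved posts, 34 mm from here at +45 and -45 degrees; the roller catch is at -x. Steel base 132 mm diameter.
- catch_roller (a point): Axis of the sprung white roller (10 mm diameter, 11 mm long across x) at x = -32 mm, 7 mm above the rests: it juts 3 mm over the edge of the seated flange; top 12 mm above the rests. Below it the third brass rest, 10 mm diameter, at x = -25 mm. Behind it an aluminium housing, x -42 to -66 mm, top 14 mm above the rests; then the plunger's black knob, to -73 mm.
- catch (a joint): How far the roller is pushed outward (m): 0 at rest, 0.008 at its stop; spring 1.6 N at rest plus 0.5 N per mm. Lens seated: about 0.002. Pressing the lens past it at the barrel's near top rim takes about 3 to 6 N; it jumps back as the flange passes under, and the roller then bears on the flange's upper edge.
- tweezers: Steel tweezers, 121 mm long, lying at the table's front. Bystander.
- eraser: Eraser in a card sleeve, 43x20x12 mm, lying at the table's front. Bystander.
- glue_tube: Glue tube, 119x32x24 mm, lying beyond the work. Bystander.
- lens: The same lens: origin at the centre of the flange's underside.
- stand: The stand as a whole, origin under the centre of its steel base, 70 mm below the rests.
- rest0: Brass collar, 24 mm diameter, of the grooved post on the stand's +y side; origin on the post's axis at the collar's top, which carries the flange. Above it a groove 6 mm high whose floor is an 8 mm pin that stops the flange, then a brass head 16 mm diameter, 3.5 mm thick, overhanging the flange by 4 mm. The flange passes under the head only slantwise (about 17 degrees, this edge low).
- rest1: The same on the -y side.
- post0: Pin and brass head of the +y grooved post; origin as rest0.
- post1: Pin and brass head of the -y grooved post; origin as rest1.
- rest2: Third brass rest, under the roller, 10 mm diameter; origin at the centre of its top.
There are look-alikes about, which are no part of the job. Leave any red look-alike of the lens alone.

How it is judged:
By the outcome, as a careful person would: the job done as asked, in the order asked, and still so for the second after the job is handed in, with the robot touching nothing.
It also fails if it takes over 56 s, if anything falls off the work surface, if the arm or the gripper's body presses on something with over 40 N, if the wrist force passes 120 N, or if a joint passes its speed limit or range.

## Working session

There is one attempt and no reset: what is moved stays moved. The work goes in short steps, Python scripts to look and compute and a tool call to move; the robot and the scene stay as the last step left them, time stands still between calls to the robot, and variables do not carry over. Pictures are saved under pics/ and viewed, at most 10 in all, crops included, and the job is handed in when it is done.

Besides the shell and the picture viewer there is one more tool, called as name(argument=value, ...) on one line, values as JSON. arm_command: Moves the arm, as the interface text tells. Its arguments: {"type":"object","properties":{"steps":{"type":"array","items":{"type":"object","properties":{"rot":{"type":"array","items":{"type":"number"}},"slide":{"type":"array","items":{"type":"number"}},"grip":{"type":"number"}}}},"newtons":{"type":"number"}},"required":["steps"]}

```bash
ls; mkdir -p pics; cat > h.py <<'E'
import numpy as np, cv2
from bench import sensors, eyes, order
def shot(n,f=None):
    p=eyes.camera(n)
    if f: cv2.imwrite('pics/'+f,p['pixels'][:,:,::-1])
    return p
def ray(p,u,v):
    K=np.array(p['intrinsics']);T=np.array(p['pose'])
    d=T[:3,:3]@np.linalg.inv(K)@np.array([u,v,1.]);return T[:3,3],d
def atz(p,u,v,z):
    o,d=ray(p,u,v);return o+d*(z-o[2])/d[2]
def proj(p,X):
    K=np.array(p['intrinsics']);T=np.array(p['pose'])
    c=T[:3,:3].T@(np.array(X)-T[:3,3]);q=K@c;return q[:2]/q[2]
E
python3 - <<'E'
from h import *
for n in('top','side'):
    p=shot(n,n+'0.png');print(n,np.round(p['pose'],3).tolist(),np.round(p['intrinsics'],1).tolist())
    for k in('lens','stand','catch_roller','rest0','rest2','tweezers','glue_tube'):
        print(k,[(np.round(d['bbox']).tolist(),round(d['conf'],2)) for d in eyes.look_for(k,p)[:4]])
print(sensors.read_state())
E
```

```text
pics
top [[0.015, -0.974, 0.228, 0.339], [-1.0, -0.015, 0.002, -0.251], [0.001, -0.228, -0.974, 0.919], [0.0, 0.0, 0.0, 1.0]] [[565.8, 0.0, 316.9], [0.0, 565.8, 244.0], [0.0, 0.0, 1.0]]
lens [([324.0, 297.0, 363.0, 337.0], 0.86), ([368.0, 240.0, 407.0, 279.0], 0.85), ([436.0, 279.0, 477.0, 311.0], 0.85)]
stand [([202.0, 244.0, 288.0, 332.0], 0.67)]
catch_roller [([217.0, 296.0, 236.0, 326.0], 0.66)]
rest0 [([226.0, 253.0, 241.0, 270.0], 0.66)]
rest2 [([226.0, 253.0, 241.0, 270.0], 0.66)]
tweezers [([241.0, 355.0, 310.0, 364.0], 0.52)]
glue_tube [([248.0, 138.0, 301.0, 194.0], 0.62)]
side [[-0.93, -0.171, 0.325, 0.262], [-0.367, 0.43, -0.825, 0.433], [0.002, -0.887, -0.463, 0.481], [0.0, 0.0, 0.0, 1.0]] [[454.6, 0.0, 323.8], [0.0, 454.6, 238.7], [0.0, 0.0, 1.0]]
lens [([328.0, 238.0, 361.0, 262.0], 0.83), ([362.0, 259.0, 396.0, 292.0], 0.77), ([371.0, 218.0, 397.0, 248.0], 0.68)]
stand [([285.0, 270.0, 371.0, 354.0], 0.58)]
catch_roller [([342.0, 287.0, 367.0, 302.0], 0.43)]
rest0 [([302.0, 284.0, 315.0, 294.0], 0.54), ([322.0, 274.0, 335.0, 281.0], 0.41)]
rest2 [([302.0, 284.0, 315.0
[... 206 characters left out ...]
oint_positions': array([ 1.18641337,  0.33217353, -0.06471389,  1.46008318,  0.02160855,
        1.34995209, -0.0884805 ]), 'joint_vel': array([-0.00012298, -0.00038795, -0.00029674,  0.00216935, -0.00111104,
        0.00234593,  0.00028031]), 'joint_torque': array([ 6.97406376e-04, -6.22990322e+01,  2.51116650e-02, -3.90109169e+01,
       -6.12324569e-02,  3.15416325e-02,  3.46342108e-05]), 'ee_pos': array([ 0.22123943, -0.58454526,  0.22260014]), 'eef_rot': array([9.83680336e-01, 1.79924972e-01, 1.33851982e-05, 3.73870028e-05]), 'ft_force': array([0.99081635, 0.08293459, 0.04151285]), 'torque': array([-0.03336921, -0.01642284,  0.0077141 ]), 'grip_force': 0.0, 'width': 0.08713310976519867}
```

View pics/top0.png

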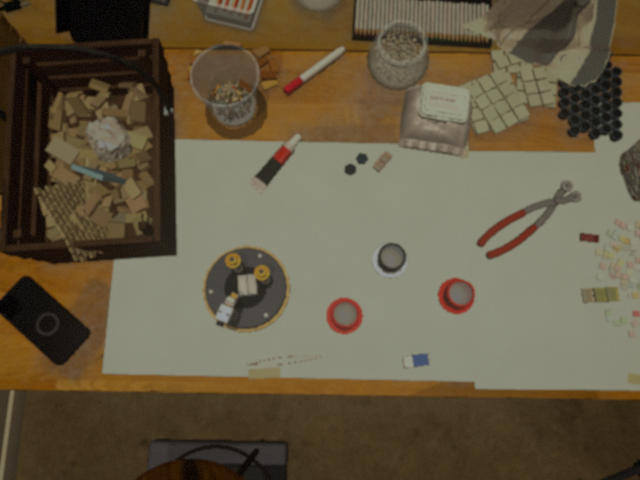

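View pics/side0.png

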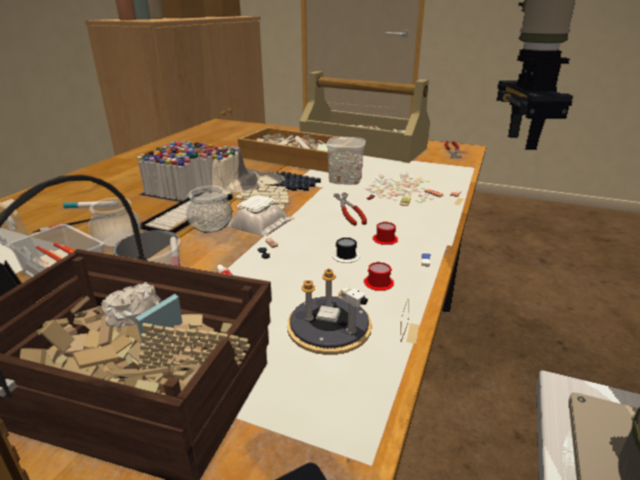

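The real lens is the black one with a pale flange, at top-view pixel (390,259). The red look-alikes are at (344,315) and (459,294). The stand is at (246,288), with its posts at (234,261) and (262,272) and the roller and catch near (227,308).

```bash
python3 - <<'E'
from h import *
p=shot('top')
print('lens top',atz(p,392,257,.036).round(4)); 
b=[d['bbox'] for d in eyes.look_for('lens',p)]
for q in b: print(atz(p,(q[0]+q[2])/2,(q[1]+q[3])/2,.01).round(4))
A=atz(p,234,260,.0865);B=atz(p,262,271.5,.0865);C=atz(p,229,304,.085);S=atz(p,246.5,288,.012)
print(A,B,C,'plinth',S,'dist',np.linalg.norm(A-B))
m=(A+B)/2;print('mid',m)
d=A-B; xa=np.array([d[1],-d[0]]);print('yaw',np.degrees(np.arctan2(*(xa[::-1]))),'yaw from roller',np.degrees(np.arctan2(*(m-C)[:2][::-1])), 'ctr', m[:2]-xa/np.linalg.norm(xa)*.024)
from scipy.spatial.transform import Rotation as R
print(R.from_quat(sensors.read_state()['eef_rot']).as_matrix().round(3))
cv2.imwrite('pics/tc.png',cv2.resize(p['pixels'][225:345,180:420,::-1],(800,400),interpolation=cv2.INTER_CUBIC))
E
```

```text
lens top [ 0.5257 -0.369   0.036 ]
[ 0.4712 -0.4749  0.01  ]
[ 0.4363 -0.2945  0.01  ]
[ 0.5221 -0.3658  0.01  ]
[ 0.50685823 -0.12504381  0.0865    ] [ 0.48996976 -0.16771381  0.0865    ] [ 0.44078315 -0.12062793  0.085     ] plinth [ 0.47603395 -0.13619327  0.012     ] dist 0.045890617711086636
mid [ 0.498414   -0.14637881  0.0865    ]
yaw -21.59330197147709 yaw from roller -24.076262743543726 ctr [ 0.47609833 -0.13754643]
[[ 0.935  0.354  0.   ]
 [ 0.354 -0.935 -0.   ]
 [ 0.     0.    -1.   ]]
```

View pics/tc.png

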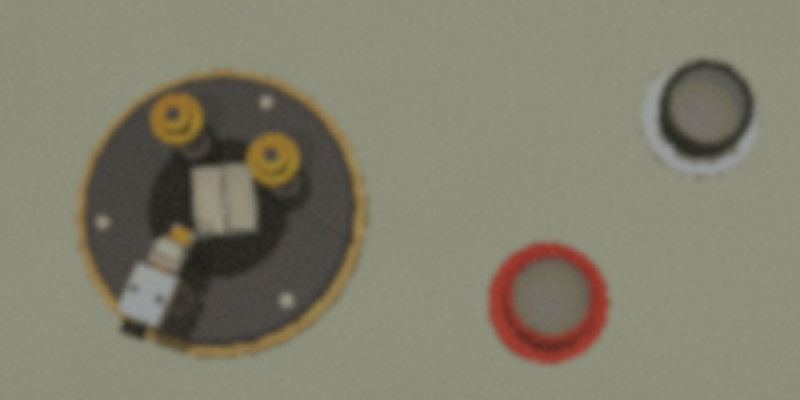

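Stand yaw is about -22°, centre near (0.476, -0.137). Lens is near (0.523, -0.367).

arm_command(steps=[{"slide": [0.0375,0.0272,-0.008],"rot": [0,0,-5.3],"grip": 1},{"slide": [0.0375,0.0272,-0.008],"rot": [0,0,-5.3],"grip": 1},{"slide": [0.0375,0.0272,-0.008],"rot": [0,0,-5.3],"grip": 1},{"slide": [0.0375,0.0272,-0.008],"rot": [0,0,-5.3],"grip": 1},{"slide": [0.0375,0.0272,-0.008],"rot": [0,0,-5.3],"grip": 1},{"slide": [0.0375,0.0272,-0.008],"rot": [0,0,-5.4],"grip": 1},{"slide": [0.0375,0.0272,-0.008],"rot": [0,0,-5.4],"grip": 1},{"slide": [0.0375,0.0272,-0.008],"rot": [0,0,-5.4],"grip": 1}])

```text
time: 1.9
ee_pos: [0.5224, -0.3661, 0.1585]
eef_rot: [0.981, -0.192, 0.0, 0.0]
ft_force: [0.8, -1.0, 0.1]
width: 0.0869
grip_force: 0.0
```

```bash
python3 - <<'E'
from h import *
from scipy.spatial.transform import Rotation as R
p=shot('wrist','w1.png');s=sensors.read_state();print(s['ee_pos'],s['joint_positions'].round(2),s['ft_force'],R.from_quat(s['eef_rot']).as_matrix().round(3).tolist())
print(np.round(p['pose'],3).tolist())
for d in eyes.look_for('lens',p):
    q=d['bbox'];print(np.round(q),d['conf'],atz(p,(q[0]+q[2])/2,(q[1]+q[3])/2,.01).round(4))
E
```

```text
[ 0.52759739 -0.35937175  0.1570526 ] [ 0.65  0.41 -0.15  1.5   0.06  1.24 -1.47] [ 2.53135408  7.07452535 -0.77600975] [[0.927, -0.375, 0.002], [-0.375, -0.927, 0.004], [0.0, -0.004, -1.0]]
[[-0.378, -0.888, -0.263, 0.595], [-0.926, 0.362, 0.108, -0.395], [-0.0, 0.284, -0.959, 0.321], [0.0, 0.0, 0.0, 1.0]]
[279. 172. 355. 248.] 0.78 [ 0.5279 -0.372   0.01  ]
[244. 300. 310. 384.] 0.74 [ 0.4327 -0.2961  0.01  ]
[428. 189. 512. 266.] 0.59 [ 0.4693 -0.4786  0.01  ]
```

View pics/w1.png

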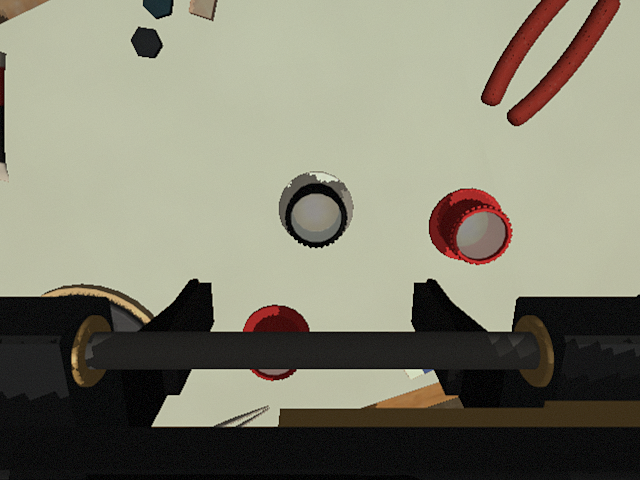

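The wrist view shows the lens flange centred at (316,208), with the arm still settling. I'll descend partway and measure again.

arm_command(steps=[{"slide": [0.002,-0.001,-0.02],"grip": 1},{"slide": [0.002,-0.001,-0.02],"grip": 1},{"slide": [0,0,-0.02],"grip": 1},{"slide": [0,0,0],"grip": 1},{"slide": [0,0,0],"grip": 1},{"slide": [0,0,0],"grip": 1},{"slide": [0,0,0],"grip": 1},{"slide": [0,0,0],"grip": 1}])

```text
schema error: expected keys rot, slide, grip
```

```bash
python3 - <<'E'
from h import *
p=shot('wrist','w2.png');s=sensors.read_state();print(s['ee_pos'],s['ft_force'],np.abs(s['joint_vel']).max())
for d in eyes.look_for('lens',p):
    q=d['bbox'];print(np.round(q),d['conf'],atz(p,(q[0]+q[2])/2,(q[1]+q[3])/2,.006).round(4))
q=shot('top')
for d in eyes.look_for('lens',q):
    b=d['bbox'];print(np.round(b),d['conf'])
# triangulate flange left/right from colour threshold
im=p['pixels'];g=cv2.cvtColor(im,cv2.COLOR_RGB2GRAY)
c=cv2.HoughCircles(cv2.medianBlur(g,5),cv2.HOUGH_GRADIENT,1,60,param1=100,param2=30,minRadius=25,maxRadius=90)
print(c)
E
```

```text
[ 0.52336128 -0.36392175  0.15783536] [-0.5291164   0.06987259 -0.69646879] 0.046384038136792316
[252. 306. 318. 384.] 0.89 [ 0.4286 -0.2959  0.006 ]
[287. 174. 364. 250.] 0.78 [ 0.527  -0.3718  0.006 ]
[458. 287. 473. 310.] 0.51
[[[477.5 232.5  41.3]
  [281.5 342.5  36.6]
  [324.5 209.5  37.8]
  [ 91.5 363.5  79.9]]]
```

View pics/w2.png

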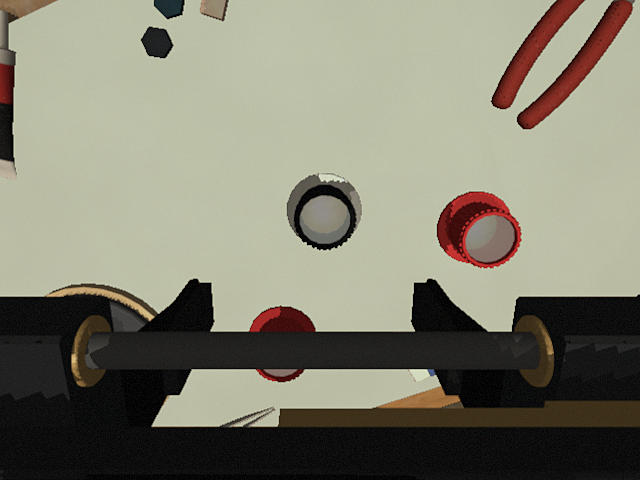

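The flange circle is at (324.5,209.5), so the lens is at about (0.526, -0.370). I'll descend around the barrel.

arm_command(steps=[{"slide": [0.003,-0.002,-0.02],"rot": [0,0,0],"grip": 1},{"slide": [0.002,-0.001,-0.025],"rot": [0,0,0],"grip": 1},{"slide": [0,0,-0.025],"rot": [0,0,0],"grip": 1},{"slide": [0,0,-0.025],"rot": [0,0,0],"grip": 1},{"slide": [0,0,-0.025],"rot": [0,0,0],"grip": 1},{"slide": [0,0,-0.018],"rot": [0,0,0],"grip": 1},{"slide": [0,0,-0.009],"rot": [0,0,0],"grip": 1},{"slide": [0,0,0],"rot": [0,0,0],"grip": 1}])

```text
time: 3.2
ee_pos: [0.526, -0.37, 0.0111]
eef_rot: [0.982, -0.191, -0.0, -0.0]
ft_force: [-0.1, -0.4, 0.6]
width: 0.0869
grip_force: 0.0
```

arm_command(newtons=8, steps=[{"slide": [0,0,0],"rot": [0,0,0],"grip": 0.8},{"slide": [0,0,0],"rot": [0,0,0],"grip": 0.65},{"slide": [0,0,0],"rot": [0,0,0],"grip": 0.55},{"slide": [0,0,0],"rot": [0,0,0],"grip": 0.4},{"slide": [0,0,0],"rot": [0,0,0],"grip": 0.4},{"slide": [0,0,0],"rot": [0,0,0],"grip": 0.4},{"slide": [0,0,0],"rot": [0,0,0],"grip": 0.4},{"slide": [0,0,0],"rot": [0,0,0],"grip": 0.4}])

```text
time: 4.2
ee_pos: [0.5263, -0.37, 0.0116]
eef_rot: [0.982, -0.191, 0.0, 0.0]
ft_force: [0.0, -0.2, 1.2]
width: 0.0437
grip_force: 8.0
```

Lens gripped. I'll lift it and stage behind the stand for a wrist view.

arm_command(steps=[{"slide": [0,0,0.03],"rot": [0,0,0],"grip": 0.4},{"slide": [0,0,0.05],"rot": [0,0,0],"grip": 0.4},{"slide": [-0.02,0.043,0.045],"rot": [0,0,0],"grip": 0.4},{"slide": [-0.02,0.043,0.02],"rot": [0,0,0],"grip": 0.4},{"slide": [-0.02,0.043,0.015],"rot": [0,0,0],"grip": 0.4},{"slide": [-0.02,0.043,0],"rot": [0,0,0],"grip": 0.4},{"slide": [-0.02,0.043,0],"rot": [0,0,0],"grip": 0.4},{"slide": [-0.015,0.043,0],"rot": [0,0,0],"grip": 0.4}])

```text
time: 5.2
ee_pos: [0.411, -0.1126, 0.1694]
eef_rot: [0.982, -0.191, -0.0, 0.0]
ft_force: [0.8, 0.6, -1.5]
width: 0.044
grip_force: 8.0
```

arm_command(steps=[{"slide": [0,0,0],"rot": [0,0,0],"grip": 0.4},{"slide": [0,0,0],"rot": [0,0,0],"grip": 0.4},{"slide": [0,0,0],"rot": [0,0,0],"grip": 0.4},{"slide": [0,0,0],"rot": [0,0,0],"grip": 0.4},{"slide": [0,0,0],"rot": [0,0,0],"grip": 0.4},{"slide": [0,0,0],"rot": [0,0,0],"grip": 0.4},{"slide": [0,0,0],"rot": [0,0,0],"grip": 0.4},{"slide": [0,0,0],"rot": [0,0,0],"grip": 0.4}])

```text
time: 6.2
ee_pos: [0.4121, -0.1138, 0.1696]
eef_rot: [0.982, -0.191, 0.0, 0.0]
ft_force: [-0.4, 0.0, -2.0]
width: 0.0438
grip_force: 8.0
```

```bash
python3 - <<'E'
from h import *
p=shot('wrist','w3.png');s=sensors.read_state();print(s['ee_pos'],s['eef_rot'],s['ft_force'],np.abs(s['joint_vel']).max());print(np.array(p['pose']).tolist())
t=shot('top');sd=shot('side')
a=cv2.resize(t['pixels'][200:360,160:360],(400,320));b=cv2.resize(sd['pixels'][200:360,260:460],(400,320))
cv2.imwrite('pics/ts3.png',np.hstack([a,b])[:,:,::-1])
for n,P in(('w',p),('t',t),('s',sd)):
  for k in('rest0','post0','catch_roller','rest2','lens','stand'):
    print(n,k,[(np.round(d['bbox']).tolist(),round(d['conf'],2)) for d in eyes.look_for(k,P)[:4]])
E
```

```text
[ 0.41213854 -0.1138185   0.16961009] [ 9.81678175e-01 -1.90546473e-01  1.46725501e-05  3.54174611e-05] [-0.4298212  -0.10314798 -1.67454073] 0.001710927570592689
[[-0.37445828538599757, -0.8889267235218637, -0.26379968293093453, 0.4849977172196368], [-0.9272436601240523, 0.3588515123137899, 0.1069803106644181, -0.14293209312792277], [-0.000432741872608127, 0.28466624724190376, -0.958626590709689, 0.3322258497714985], [0.0, 0.0, 0.0, 1.0]]
w rest0 [([247.0, 71.0, 287.0, 112.0], 0.9), ([328.0, 68.0, 370.0, 111.0], 0.77), ([300.0, 168.0, 316.0, 184.0], 0.48)]
w post0 [([334.0, 74.0, 364.0, 102.0], 0.91), ([250.0, 75.0, 278.0, 108.0], 0.81)]
w catch_roller [([295.0, 180.0, 319.0, 203.0], 0.61)]
w rest2 [([247.0, 71.0, 287.0, 112.0], 0.9), ([328.0, 68.0, 370.0, 111.0], 0.77), ([300.0, 168.0, 316.0, 184.0], 0.48)]
w lens [([249.0, 227.0, 378.0, 375.0], 0.94), ([484.0, 58.0, 578.0, 143.0], 0.81)]
w stand [([217.0, 26.0, 403.0, 229.0], 0.98)]
t rest0 [([253.0, 267.0, 268.0, 280.0], 0.67), ([227.0, 253.0, 239.0, 269.0], 0.43)]
t post0 [([225.0, 257.0, 238.0, 263.0], 0.44), ([225.0, 254.0, 240.0, 269.0], 0.25)]
t catch_roller []
t rest2 [([253.0, 267.0, 268.0, 280.0], 0.67), ([227.0, 253.0, 239.0, 269.0], 0.43)]
t lens [([326.0, 295.0, 359.0, 334.0], 0.87), ([437.0, 279.0, 479.0, 314.0], 0.63), ([208.0, 304.0, 223.0, 331.0], 0.51), ([250.0, 136.0, 302.0, 193.0], 0.33)]
t stand [([209.0, 244.0, 287.0, 334.0], 0.95), ([401.0, 354.0, 427.0, 368.0], 0.52)]
s rest0 [([322.0, 272.0, 338.0, 280.0], 0.6)]
s post0 [([307.0, 279.0, 314.0, 291.0], 0.56), ([329.0, 266.0, 336.0, 277.0], 0.56)]
s catch_roller [([339.0, 285.0, 370.0, 305.0], 0.66)]
s rest2 [([322.0, 272.0, 338.0, 280.0], 0.6)]
s lens [([339.0, 227.0, 388.0, 268.0], 0.95), ([365.0, 263.0, 393.0, 290.0], 0.89), ([289.0, 269.0, 372.0, 354.0], 0.52)]
s stand [([286.0, 271.0, 369.0, 355.0], 0.57)]
```

View pics/w3.png

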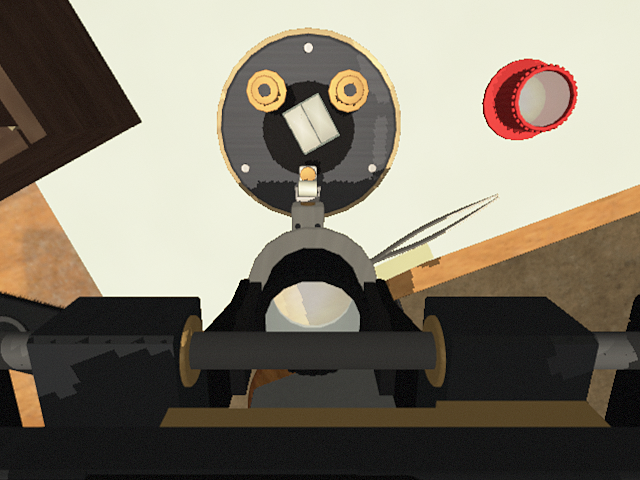

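The lens flange is visible at the bottom centre, with its front edge at (313,229). The two gold posts are at (267,91) and (349,90), the roller at (307,190), and the third rest at (308,174). Next I'll fit the stand pose from all three views.

```bash
cat > fit.py <<'E'
from h import *
from scipy.optimize import least_squares
p=shot('wrist');t=shot('top');sd=shot('side')
def gold(P,box):
    im=P['pixels'];h=cv2.cvtColor(im,cv2.COLOR_RGB2HSV)
    m=cv2.inRange(h,(12,110,90),(32,255,255));k=np.zeros_like(m);x0,y0,x1,y1=box;k[y0:y1,x0:x1]=m[y0:y1,x0:x1]
    n,l,s,c=cv2.connectedComponentsWithStats(k);o=[]
    for i in range(1,n):
        if s[i,4]>15:
            ct=cv2.findContours((l==i).astype(np.uint8),0,1)[0][0];o.append((s[i].tolist(),c[i].round(1).tolist(),[np.round(q,1) for q in cv2.minEnclosingCircle(ct)]))
    return o
print('w',*gold(p,(235,60,385,200)),sep='\n');print('t',*gold(t,(220,247,280,290)),sep='\n');print('s',*gold(sd,(295,262,345,305)),sep='\n')
for z in(.162,):
    L=[atz(p,u,v,z) for u,v in((249.5,285),(377.5,285),(313,229))];print(np.round(L,4))
np.save('p.npy',p['pose'])
# flange arc
g=cv2.cvtColor(p['pixels'],cv2.COLOR_RGB2HSV)
cv2.imwrite('pics/c3.png',cv2.resize(p['pixels'][60:260,220:400,::-1],None,fx=3,fy=3,interpolation=cv2.INTER_NEAREST))
E
python3 fit.py
```

```text
w
([246, 69, 41, 44, 1187], [266.2, 90.4], [array([266. ,  90.5]), np.float64(21.5)])
([328, 69, 41, 44, 1203], [348.0, 90.5], [array([348. ,  90.5]), np.float64(21.5)])
([300, 167, 16, 14, 165], [307.5, 173.8], [array([307.5, 174.4]), np.float64(7.5)])
([369, 181, 12, 13, 20], [374.3, 187.2], [array([374.5, 187. ]), np.float64(8.1)])
t
([225, 252, 16, 17, 206], [232.5, 260.2], [array([232.5, 260.1]), np.float64(8.2)])
([270, 254, 10, 11, 20], [275.3, 259.0], [array([274.5, 259. ]), np.float64(6.7)])
([253, 265, 17, 16, 206], [261.5, 272.4], [array([261.3, 272.1]), np.float64(8.3)])
s
([323, 270, 13, 11, 93], [328.4, 275.2], [array([328.7, 275.2]), np.float64(6.4)])
([302, 281, 13, 12, 105], [307.8, 286.6], [array([307.8, 286.2]), np.float64(6.4)])
[[ 0.4273 -0.089   0.162 ]
 [ 0.4057 -0.1426  0.162 ]
 [ 0.4409 -0.1254  0.162 ]]
```

View pics/c3.png

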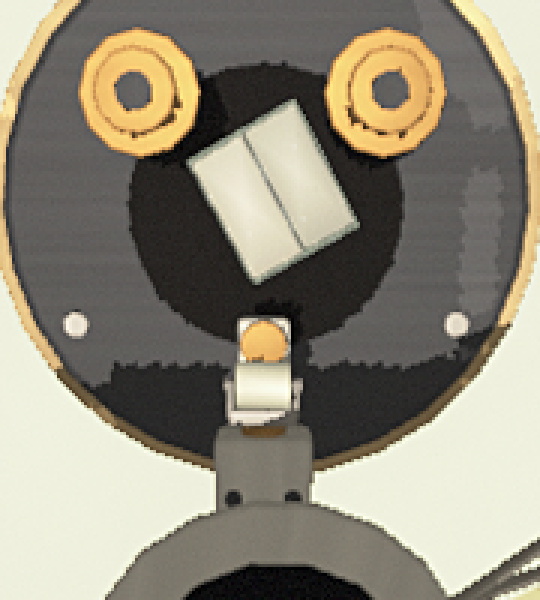

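View pics/ts3.png

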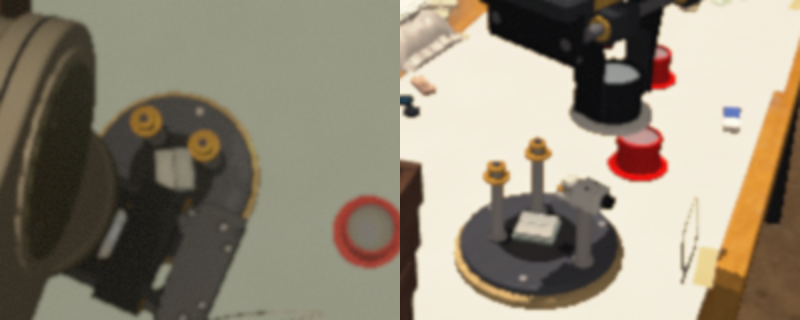

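```bash
cat > fit2.py <<'E'
from h import *
from scipy.optimize import least_squares
p=shot('wrist');t=shot('top');sd=shot('side');print(p['intrinsics'][0][0])
O=[(p,(24.04,24.04,0),(266.2,90.8),1),(p,(24.04,-24.04,0),(348.2,90.8),1),(p,(-25,0,0),(307.7,174.3),1.5),
(p,(24.04,24.04,9.5),(264.3,89.8),1),(p,(24.04,-24.04,9.5),(348.8,89.8),1),
(t,(24.04,24.04,3),(232.5,260.1),1),(t,(24.04,-24.04,3),(261.3,272.2),1),
(sd,(24.04,-24.04,5),(328.6,275.2),1),(sd,(24.04,24.04,5),(307.8,286.4),1)]
def W(q,X):
    c,s=np.cos(q[2]),np.sin(q[2]);X=np.array(X)/1e3
    return [q[0]+c*X[0]-s*X[1],q[1]+s*X[0]+c*X[1],q[3]+X[2]]
def sol(use):
    f=lambda q:np.concatenate([(proj(P,W(q,X))-u)/w for P,X,u,w in use])
    r=least_squares(f,[.476,-.137,-.38,.077]);print(r.x.round(4),np.degrees(r.x[2]).round(2),r.fun.round(1).tolist());return r.x
sol(O[:5]);sol(O[5:]);q=sol(O)
# lens flange
for z in(.158,.162):
  B=np.array([atz(p,*u,z)[:2] for u in((249.5,280),(377.5,280),(313,228.5),(260,254),(367,254))])
  r=least_squares(lambda c:np.hypot(*(B-c).T)-.03,[.41,-.11]);print('lens',r.x,r.fun*1e3)
E
python3 fit2.py; python3 - <<'E'
import cv2;im=cv2.imread('pics/w3.png')
h=cv2.cvtColor(im,cv2.COLOR_BGR2GRAY)
for v in(232,240,250,260):print(v,h[v,240:390:3].tolist())
E
```

```text
407.9056579689704
[ 0.4764 -0.1361 -0.3825  0.0777] -21.92 [-0.0, 0.0, -0.4, -0.1, -0.2, -0.1, 0.1, 0.1, 0.4, -0.0]
[ 0.477  -0.1345 -0.39    0.0742] -22.34 [0.0, 0.1, 0.1, 0.3, -0.3, -0.2, -0.2, 0.1]
[ 0.4766 -0.136  -0.3823  0.0746] -21.9 [0.2, 0.1, -1.1, -0.0, -0.3, -0.6, 0.3, 0.2, -0.3, 0.1, 0.8, 0.4, 1.0, 0.4, 0.1, -0.8, 0.4, -0.4]
lens [ 0.4122804 -0.1141328] [-0.0693105  -0.06260982 -0.09479857  0.10360542  0.09447657]
lens [ 0.41302405 -0.11441967] [-0.56366871 -0.55579985  0.21721675  0.01839673  0.01070595]
232 [238, 239, 238, 238, 237, 238, 238, 238, 238, 237, 238, 236, 237, 237, 249, 168, 89, 109, 121, 123, 122, 124, 123, 122, 120, 122, 123, 125, 123, 122, 122, 112, 80, 188, 249, 240, 238, 238, 239, 239, 239, 237, 239, 237, 239, 238, 238, 239, 238, 239]
240 [238, 238, 238, 238, 239, 238, 237, 237, 237, 238, 239, 80, 118, 119, 123, 121, 123, 121, 126, 125, 122, 123, 122, 120, 122, 122, 124, 120, 123, 124, 122, 122, 127, 124, 126, 121, 125, 92, 251, 238, 239, 237, 239, 238, 237, 238, 238, 238, 238, 239]
250 [237, 238, 238, 238, 237, 237, 239, 236, 123, 126, 121, 120, 117, 119, 120, 118, 123, 124, 128, 76, 1, 12, 4, 6, 16, 11, 5, 13, 1, 73, 123, 127, 125, 127, 120, 121, 120, 122, 120, 119, 121, 129, 239, 238, 238, 238, 238, 251, 56, 86]
260 [237, 237, 237, 237, 242, 101, 122, 121, 125, 123, 121, 120, 121, 90, 10, 2, 15, 9, 19, 14, 14, 9, 12, 14, 18, 15, 15, 12, 14, 7, 14, 5, 17, 17, 3, 79, 122, 120, 121, 123, 122, 121, 123, 119, 84, 99, 98, 138, 229, 237]
```

```bash
cat > geo.py <<'E'
import numpy as np
r=np.linspace(0,30,121);a=np.linspace(0,np.pi,181);R,A=np.meshgrid(r,a);X=(R*np.cos(A)).ravel();Y=(R*np.sin(A)).ravel()
def an(td,xc):
    t=np.radians(td);c,s=np.cos(t),np.sin(t)
    bx=xc+X*c;bz=-X*s; tx=bx+4*s;tz=bz+4*c
    I=np.hypot(bx-24.04,Y-24.04)<12;J=np.hypot(tx-24.04,Y-24.04)<8
    lo=(-bz[I]).max() if I.any() else -9;hi=(6-tz[J]).min() if J.any() else 99
    pin=min(np.hypot(bx-24.04,Y-24.04).min(),np.hypot(tx-24.04,Y-24.04).min())-4
    # roller gap for zc=lo+.3
    u=np.linspace(-30,30,241)
    def gap(zc):
        px=xc+u*c;pz=zc-u*s
        return np.hypot(px+32,pz-7).min()-5
    return lo,hi,pin,gap((lo+hi)/2 if hi<50 else lo+1)
for td in(20,17,15,13,11,9,7):
    print(td,[(xc,)+tuple(np.round(an(td,xc),1)) for xc in(-8,-6,-5,-4,-3,-2,-1,0)])
E
python3 geo.py
```

```text
20 [(-8, np.float64(8.9), np.float64(99.0), np.float64(6.1), np.float64(5.9)), (-6, np.float64(9.2), np.float64(99.0), np.float64(4.5), np.float64(6.9)), (-5, np.float64(9.3), np.float64(9.7), np.float64(3.7), np.float64(6.6)), (-4, np.float64(9.3), np.float64(9.2), np.float64(2.9), np.float64(6.7)), (-3, np.float64(9.4), np.float64(8.7), np.float64(2.2), np.float64(6.8)), (-2, np.float64(9.4), np.float64(8.3), np.float64(1.4), np.float64(7.0)), (-1, np.float64(9.4), np.float64(8.0), np.float64(0.7), np.float64(7.2)), (0, np.float64(9.4), np.float64(7.6), np.float64(-0.1), np.float64(7.3))]
17 [(-8, np.float64(7.7), np.float64(99.0), np.float64(6.0), np.float64(3.6)), (-6, np.float64(7.9), np.float64(99.0), np.float64(4.4), np.float64(4.4)), (-5, np.float64(7.9), np.float64(8.5), np.float64(3.6), np.float64(4.1)), (-4, np.float64(8.0), np.float64(8.0), np.float64(2.8), np.float64(4.2)), (-3, np.float64(8.0), np.float64(7.7), np.float64(2.0), np.float64(4.3)), (-2, np.float64(8.0), np.float64(7.4), np.float64(1.3), np.float64(4.4)), (-1, np.float64(8.0), np.float64(7.0), np.float64(0.
[... 2407 characters left out ...]
, np.float64(-2.5)), (0, np.float64(4.3), np.float64(4.5), np.float64(-0.3), np.float64(-1.9))]
7 [(-8, np.float64(3.3), np.float64(99.0), np.float64(5.8), np.float64(-4.8)), (-6, np.float64(3.3), np.float64(99.0), np.float64(4.2), np.float64(-4.5)), (-5, np.float64(3.3), np.float64(4.7), np.float64(3.5), np.float64(-4.7)), (-4, np.float64(3.3), np.float64(4.5), np.float64(2.7), np.float64(-4.6)), (-3, np.float64(3.3), np.float64(4.3), np.float64(1.9), np.float64(-4.6)), (-2, np.float64(3.3), np.float64(4.2), np.float64(1.2), np.float64(-4.5)), (-1, np.float64(3.3), np.float64(4.1), np.float64(0.5), np.float64(-3.7)), (0, np.float64(3.3), np.float64(4.0), np.float64(-0.2), np.float64(-2.8))]
```

The lens is centred in the grip and the stand is at (0.4764, -0.1361), yaw -21.9°, rests at about 0.075–0.078. I'll tilt 14° and come down just short of the heads.

arm_command(newtons=12, steps=[{"slide": [0.015,-0.005,0],"rot": [1.3,3.25,0],"grip": 0.4},{"slide": [0.015,-0.005,0],"rot": [1.3,3.25,0],"grip": 0.4},{"slide": [0.015,-0.005,-0.01],"rot": [1.3,3.25,0],"grip": 0.4},{"slide": [0.0145,-0.0054,-0.02],"rot": [1.3,3.25,0],"grip": 0.4},{"slide": [0,0,-0.02],"rot": [0,0,0],"grip": 0.4},{"slide": [0,0,-0.013],"rot": [0,0,0],"grip": 0.4},{"slide": [0,0,0],"rot": [0,0,0],"grip": 0.4},{"slide": [0,0,0],"rot": [0,0,0],"grip": 0.4}])

```text
time: 8.55
ee_pos: [0.472, -0.1343, 0.1075]
eef_rot: [0.974, -0.189, -0.119, -0.023]
ft_force: [-0.1, 0.4, -2.2]
width: 0.0436
grip_force: 12.0
```

```bash
cat > st.py <<'E'
from h import *
from scipy.spatial.transform import Rotation as R
s=sensors.read_state();M=R.from_quat(s['eef_rot']).as_matrix();n=-M[:,2]
yaw=np.radians(-21.9);sx=np.array([np.cos(yaw),np.sin(yaw),0]);sy=np.array([-sx[1],sx[0],0])
U=s['ee_pos']-.0116*n-np.array([.4764,-.1361,.0765])
print('t',round(s['time'],2),'tilt',np.degrees(np.arctan2(n@sx,n[2])).round(2),'roll',np.degrees(n@sy).round(2),'yaw',np.degrees(np.arctan2(M[1,0],M[0,0])).round(2),'U mm',np.round([U@sx*1e3,U@sy*1e3,U[2]*1e3],2),'F',np.round([s['ft_force']@sx,s['ft_force']@sy,s['ft_force'][2]],2),'T',np.round([s['torque']@sx,s['torque']@sy],3),'v',np.abs(s['joint_vel']).max().round(3),s['ee_pos'].round(4))
E
cat > look.py <<'E'
import sys
from st import *
a=shot('side');w=shot('wrist')
cv2.imwrite('pics/'+sys.argv[1],np.hstack([cv2.resize(a['pixels'][240:340,270:390],(400,333)),cv2.resize(w['pixels'][180:400,200:440],(363,333))])[:,:,::-1])
E
python3 st.py
```

```text
t 8.55 tilt 13.92 roll 0.03 yaw -21.97 U mm [-7.58  0.   19.77] F [-0.27  0.3  -2.19] T [ 0.021 -0.343] v 0.006 [ 0.472  -0.1343  0.1075]
```

arm_command(steps=[{"slide": [0,0,-0.005],"rot": [0,0,0],"grip": 0.4},{"slide": [0,0,-0.004],"rot": [0,0,0],"grip": 0.4},{"slide": [0,0,-0.001],"rot": [0,0,0],"grip": 0.4},{"slide": [0,0,-0.0005],"rot": [0,0,0],"grip": 0.4},{"slide": [0,0,-0.0005],"rot": [0,0,0],"grip": 0.4},{"slide": [0,0,0],"rot": [0,0,0],"grip": 0.4},{"slide": [0,0,0],"rot": [0,0,0],"grip": 0.4},{"slide": [0,0,0],"rot": [0,0,0],"grip": 0.4}])

```text
time: 9.55
ee_pos: [0.4717, -0.1343, 0.0962]
eef_rot: [0.974, -0.189, -0.12, -0.023]
ft_force: [-2.2, 0.7, 5.7]
width: 0.0436
grip_force: 12.0
```

```bash
python3 st.py
```

```text
t 9.55 tilt 13.99 roll 0.03 yaw -21.98 U mm [-7.85 -0.07  8.43] F [-2.33 -0.15  5.74] T [-0.104  0.553] v 0.002 [ 0.4717 -0.1343  0.0962]
```

Contact felt at about 8 N total. I'll back off slightly and check visually.

arm_command(steps=[{"slide": [0,0,0.0005],"rot": [0,0,0],"grip": 0.4},{"slide": [0,0,0.0004],"rot": [0,0,0],"grip": 0.4},{"slide": [0,0,0],"rot": [0,0,0],"grip": 0.4},{"slide": [0,0,0],"rot": [0,0,0],"grip": 0.4},{"slide": [0,0,0],"rot": [0,0,0],"grip": 0.4},{"slide": [0,0,0],"rot": [0,0,0],"grip": 0.4},{"slide": [0,0,0],"rot": [0,0,0],"grip": 0.4},{"slide": [0,0,0],"rot": [0,0,0],"grip": 0.4}])

```text
time: 10.55
ee_pos: [0.4717, -0.1342, 0.0965]
eef_rot: [0.974, -0.189, -0.12, -0.023]
ft_force: [0.2, -0.3, -0.6]
width: 0.0433
grip_force: 12.0
```

```bash
python3 look.py k1.png
```

```text
t 10.55 tilt 14.0 roll 0.03 yaw -21.98 U mm [-7.88 -0.05  8.73] F [ 0.29 -0.2  -0.65] T [ 0.041 -0.305] v 0.002 [ 0.4717 -0.1342  0.0965]
```

View pics/k1.png

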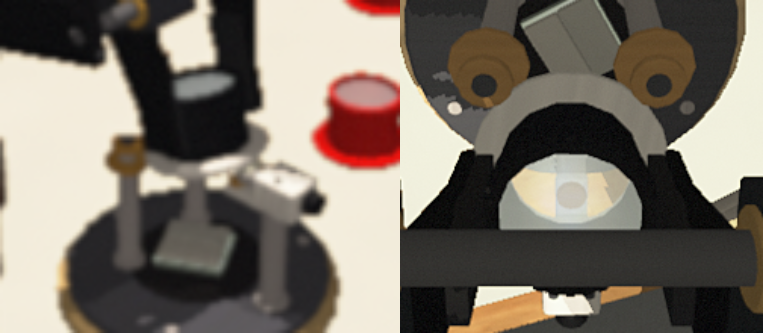

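The flange sits evenly on both collars in front of the heads (right panel, heads at x=487 and x=656), with its back edge above the roller. I'll slide in gently while reducing the tilt.

arm_command(steps=[{"slide": [0.00065,-0.00026,0],"rot": [-0.15,-0.37,0],"grip": 0.4},{"slide": [0.00065,-0.00026,-0.0001],"rot": [-0.15,-0.37,0],"grip": 0.4},{"slide": [0.00065,-0.00026,-0.0001],"rot": [-0.15,-0.37,0],"grip": 0.4},{"slide": [0.00065,-0.00026,-0.0001],"rot": [-0.15,-0.37,0],"grip": 0.4},{"slide": [0.00065,-0.00026,-0.0001],"rot": [-0.15,-0.37,0],"grip": 0.4},{"slide": [0,0,0],"rot": [0,0,0],"grip": 0.4},{"slide": [0,0,0],"rot": [0,0,0],"grip": 0.4},{"slide": [0,0,0],"rot": [0,0,0],"grip": 0.4}])

```text
time: 11.65
ee_pos: [0.475, -0.1356, 0.0961]
eef_rot: [0.976, -0.19, -0.103, -0.019]
ft_force: [0.8, 0.8, -0.6]
width: 0.0437
grip_force: 12.0
```

```bash
sed -i 's/.0765\]/.0787]/' st.py; python3 st.py
```

```text
t 11.65 tilt 12.0 roll 0.03 yaw -21.98 U mm [-3.95 -0.05  6.07] F [ 0.45  0.99 -0.56] T [ 0.038 -0.247] v 0.001 [ 0.475  -0.1356  0.0961]
```

arm_command(steps=[{"slide": [0.0003,-0.00012,-0.0001],"rot": [-0.09,-0.23,0],"grip": 0.4},{"slide": [0.0003,-0.00012,-0.0001],"rot": [-0.09,-0.23,0],"grip": 0.4},{"slide": [0.0003,-0.00012,-0.0001],"rot": [-0.09,-0.23,0],"grip": 0.4},{"slide": [0.0003,-0.00012,-0.0001],"rot": [-0.09,-0.23,0],"grip": 0.4},{"slide": [0,0,0],"rot": [0,0,0],"grip": 0.4},{"slide": [0,0,0],"rot": [0,0,0],"grip": 0.4},{"slide": [0,0,0],"rot": [0,0,0],"grip": 0.4},{"slide": [0,0,0],"rot": [0,0,0],"grip": 0.4}])

```text
time: 12.65
ee_pos: [0.4762, -0.1361, 0.0957]
eef_rot: [0.977, -0.19, -0.094, -0.018]
ft_force: [2.0, -1.1, 0.8]
width: 0.0436
grip_force: 12.0
```

```bash
python3 st.py
```

```text
t 12.65 tilt 11.01 roll 0.02 yaw -21.97 U mm [-2.45 -0.05  5.65] F [ 2.27 -0.24  0.77] T [ 0.013 -0.438] v 0.003 [ 0.4762 -0.1361  0.0957]
```

arm_command(steps=[{"slide": [0.0003,-0.00012,-0.0001],"rot": [-0.09,-0.23,0],"grip": 0.4},{"slide": [0.0003,-0.00012,-0.0001],"rot": [-0.09,-0.23,0],"grip": 0.4},{"slide": [0.0003,-0.00012,-0.0001],"rot": [-0.09,-0.23,0],"grip": 0.4},{"slide": [0.0003,-0.00012,-0.0001],"rot": [-0.09,-0.23,0],"grip": 0.4},{"slide": [0,0,0],"rot": [0,0,0],"grip": 0.4},{"slide": [0,0,0],"rot": [0,0,0],"grip": 0.4},{"slide": [0,0,0],"rot": [0,0,0],"grip": 0.4},{"slide": [0,0,0],"rot": [0,0,0],"grip": 0.4}])

```text
time: 13.65
ee_pos: [0.477, -0.1365, 0.0952]
eef_rot: [0.978, -0.19, -0.086, -0.016]
ft_force: [-1.8, -0.2, 0.1]
width: 0.0437
grip_force: 12.0
```

```bash
python3 st.py
```

```text
t 13.65 tilt 10.06 roll 0.03 yaw -21.98 U mm [-1.3  -0.16  5.05] F [-1.59 -0.87  0.07] T [-0.264  0.319] v 0.003 [ 0.477  -0.1365  0.0952]
```

Pin contact felt (Fx dropped to -1.6 N, roller behind). I'll let go so the lens rests on the collars and roller, and lift away along the tool axis.

arm_command(steps=[{"slide": [0,0,0],"rot": [0,0,0],"grip": 0.55},{"slide": [0,0,0],"rot": [0,0,0],"grip": 0.62},{"slide": [0,0,0],"rot": [0,0,0],"grip": 0.68},{"slide": [0,0,0],"rot": [0,0,0],"grip": 0.68},{"slide": [0.0016,-0.0006,0.01],"rot": [0,0,0],"grip": 0.68},{"slide": [0.0024,-0.001,0.015],"rot": [0,0,0],"grip": 0.68},{"slide": [0.0024,-0.001,0.015],"rot": [0,0,0],"grip": 0.68},{"slide": [0,0,0.01],"rot": [0,0,0],"grip": 0.68}])

```text
time: 14.65
ee_pos: [0.4843, -0.1393, 0.1468]
eef_rot: [0.978, -0.19, -0.085, -0.016]
ft_force: [0.9, 0.4, 0.4]
width: 0.0592
grip_force: 0.0
```

```bash
python3 st.py; python3 - <<'E'
from h import *
w=shot('wrist','k2.png');s=shot('side','k2s.png')
cv2.imwrite('pics/k2c.png',np.hstack([cv2.resize(s['pixels'][240:340,270:390],(400,333)),cv2.resize(w['pixels'][130:400,200:440],(296,333))])[:,:,::-1])
for k in ('lens','rest0','post0','catch_roller'):print(k,[(np.round(d['bbox']).tolist(),round(d['conf'],2)) for d in eyes.look_for(k,w)[:3]],[(np.round(d['bbox']).tolist(),round(d['conf'],2)) for d in eyes.look_for(k,s)[:3]])
E
```

```text
t 14.65 tilt 9.94 roll 0.01 yaw -21.97 U mm [ 6.54e+00 -2.00e-02  5.67e+01] F [0.73 0.68 0.39] T [ 0.116 -0.097] v 0.15 [ 0.4843 -0.1393  0.1468]
lens [([262.0, 200.0, 367.0, 312.0], 0.82), ([491.0, 130.0, 593.0, 218.0], 0.56)] [([371.0, 222.0, 398.0, 247.0], 0.92), ([307.0, 259.0, 350.0, 293.0], 0.84), ([361.0, 261.0, 392.0, 294.0], 0.67)]
rest0 [([251.0, 187.0, 293.0, 214.0], 0.83), ([338.0, 185.0, 378.0, 216.0], 0.79)] [([304.0, 288.0, 309.0, 295.0], 0.63)]
post0 [([256.0, 202.0, 284.0, 228.0], 0.92)] [([305.0, 279.0, 312.0, 290.0], 0.6)]
catch_roller [([221.0, 102.0, 410.0, 333.0], 0.49)] []
```

arm_command(newtons=20, steps=[{"slide": [-0.0076,0.0031,0.004],"rot": [-0.93,-2.32,0],"grip": 0.4},{"slide": [-0.0076,0.0031,0],"rot": [-0.93,-2.32,0],"grip": 0.2},{"slide": [-0.0077,0.0031,0],"rot": [-0.93,-2.32,0],"grip": 0},{"slide": [-0.0077,0.003,0],"rot": [-0.93,-2.32,0],"grip": 0},{"slide": [0,0,0],"rot": [0,0,0],"grip": 0},{"slide": [0,0,0],"rot": [0,0,0],"grip": 0},{"slide": [0,0,-0.01],"rot": [0,0,0],"grip": 0},{"slide": [0,0,-0.005],"rot": [0,0,0],"grip": 0}])

```text
time: 16.15
ee_pos: [0.4529, -0.1268, 0.1331]
eef_rot: [0.982, -0.191, -0.001, -0.0]
ft_force: [-0.0, -0.2, -0.3]
width: 0.0006
grip_force: 0.0
```

```bash
python3 st.py;python3 - <<'E'
from h import *
w=shot('wrist');s=shot('side');t=shot('top')
cv2.imwrite('pics/k3.png',np.hstack([cv2.resize(s['pixels'][235:335,270:390],(400,333)),cv2.resize(w['pixels'][130:400,200:440],(296,333))])[:,:,::-1])
E
```

```text
t 16.15 tilt 0.13 roll 0.0 yaw -21.97 U mm [-25.34  -0.11  42.82] F [ 0.06 -0.24 -0.34] T [-0.006  0.058] v 0.083 [ 0.4529 -0.1268  0.1331]
```

View pics/k3.png

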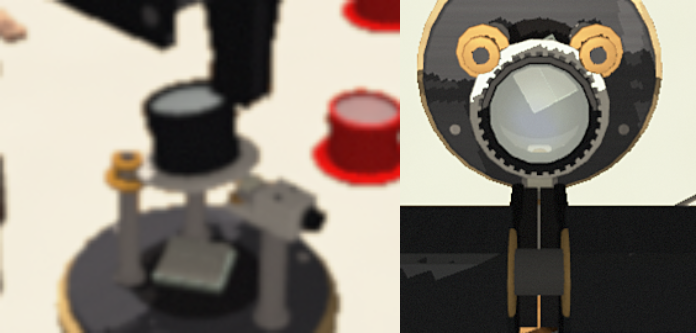

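The flange edge sits under both brass heads, evenly placed (right panel, heads at (483,52) and (600,52)), with its back riding on the roller. I'll press down gently on the back of the barrel rim.

arm_command(steps=[{"slide": [0.0028,-0.0011,-0.002],"rot": [0,0,0],"grip": 0},{"slide": [0,0,-0.003],"rot": [0,0,0],"grip": 0},{"slide": [0,0,-0.002],"rot": [0,0,0],"grip": 0},{"slide": [0,0,-0.001],"rot": [0,0,0],"grip": 0},{"slide": [0,0,-0.001],"rot": [0,0,0],"grip": 0},{"slide": [0,0,-0.0005],"rot": [0,0,0],"grip": 0},{"slide": [0,0,0],"rot": [0,0,0],"grip": 0},{"slide": [0,0,0],"rot": [0,0,0],"grip": 0}])

```text
time: 17.3
ee_pos: [0.4559, -0.1279, 0.1248]
eef_rot: [0.982, -0.191, -0.0, 0.0]
ft_force: [-0.3, -0.3, 0.3]
width: 0.0006
grip_force: 0.0
```

```bash
python3 st.py
```

```text
t 17.3 tilt 0.02 roll 0.01 yaw -21.97 U mm [-22.07  -0.07  34.54] F [-0.21 -0.35  0.35] T [-0.008  0.057] v 0.002 [ 0.4559 -0.1279  0.1248]
```

arm_command(steps=[{"slide": [0,0,-0.0006],"rot": [0,0,0],"grip": 0},{"slide": [0,0,-0.0006],"rot": [0,0,0],"grip": 0},{"slide": [0,0,-0.0006],"rot": [0,0,0],"grip": 0},{"slide": [0,0,-0.0006],"rot": [0,0,0],"grip": 0},{"slide": [0,0,-0.0006],"rot": [0,0,0],"grip": 0},{"slide": [0,0,0],"rot": [0,0,0],"grip": 0},{"slide": [0,0,0],"rot": [0,0,0],"grip": 0},{"slide": [0,0,0],"rot": [0,0,0],"grip": 0}])

```text
time: 18.3
ee_pos: [0.4559, -0.1279, 0.1217]
eef_rot: [0.982, -0.191, -0.0, 0.0]
ft_force: [-0.6, 0.7, 0.8]
width: 0.0008
grip_force: 0.6
```

```bash
python3 st.py
```

```text
t 18.3 tilt 0.02 roll 0.01 yaw -21.97 U mm [-22.05  -0.07  31.44] F [-0.8   0.47  0.81] T [0.08  0.234] v 0.003 [ 0.4559 -0.1279  0.1217]
```

Contact is starting (Fz about 1 N). Continuing.

arm_command(steps=[{"slide": [0,0,-0.0005],"rot": [0,0,0],"grip": 0},{"slide": [0,0,-0.0005],"rot": [0,0,0],"grip": 0},{"slide": [0,0,-0.0005],"rot": [0,0,0],"grip": 0},{"slide": [0,0,-0.0005],"rot": [0,0,0],"grip": 0},{"slide": [0,0,0],"rot": [0,0,0],"grip": 0},{"slide": [0,0,0],"rot": [0,0,0],"grip": 0},{"slide": [0,0,0],"rot": [0,0,0],"grip": 0},{"slide": [0,0,0],"rot": [0,0,0],"grip": 0}])

```text
time: 19.3
ee_pos: [0.4559, -0.1279, 0.1198]
eef_rot: [0.982, -0.191, -0.0, 0.0]
ft_force: [-0.7, -0.5, -0.3]
width: 0.0005
grip_force: 0.0
```

```bash
python3 st.py
```

```text
t 19.3 tilt 0.03 roll 0.01 yaw -21.97 U mm [-22.1   -0.07  29.5 ] F [-0.5  -0.71 -0.33] T [0.038 0.009] v 0.002 [ 0.4559 -0.1279  0.1198]
```

arm_command(steps=[{"slide": [0,0,-0.0006],"rot": [0,0,0],"grip": 0},{"slide": [0,0,-0.0006],"rot": [0,0,0],"grip": 0},{"slide": [0,0,-0.0006],"rot": [0,0,0],"grip": 0},{"slide": [0,0,-0.0006],"rot": [0,0,0],"grip": 0},{"slide": [0,0,0],"rot": [0,0,0],"grip": 0},{"slide": [0,0,0],"rot": [0,0,0],"grip": 0},{"slide": [0,0,0],"rot": [0,0,0],"grip": 0},{"slide": [0,0,0],"rot": [0,0,0],"grip": 0}])

```text
time: 20.3
ee_pos: [0.4559, -0.1279, 0.1174]
eef_rot: [0.982, -0.191, -0.0, 0.0]
ft_force: [0.5, -0.1, 0.4]
width: 0.0003
grip_force: 0.0
```

```bash
python3 st.py; python3 - <<'E'
from h import *
for n in('side','wrist','top'):
    s=shot(n)
    for k in ('lens','catch_roller','post0'):print(n,k,[(np.round(d['bbox']).tolist(),round(d['conf'],2)) for d in eyes.look_for(k,s)[:4]])
E
```

```text
t 20.3 tilt 0.03 roll 0.01 yaw -21.97 U mm [-22.11  -0.05  27.1 ] F [0.5  0.06 0.4 ] T [0.05  0.048] v 0.002 [ 0.4559 -0.1279  0.1174]
side lens [([363.0, 262.0, 395.0, 291.0], 0.94), ([370.0, 219.0, 398.0, 245.0], 0.6), ([310.0, 262.0, 348.0, 296.0], 0.59)]
side catch_roller [([341.0, 287.0, 368.0, 306.0], 0.54)]
side post0 [([303.0, 280.0, 316.0, 292.0], 0.55)]
wrist lens [([509.0, 122.0, 624.0, 213.0], 0.73), ([254.0, 172.0, 374.0, 291.0], 0.72)]
wrist catch_roller [([211.0, 92.0, 419.0, 316.0], 0.62), ([254.0, 173.0, 372.0, 294.0], 0.55)]
wrist post0 [([348.0, 169.0, 381.0, 202.0], 0.94), ([244.0, 170.0, 281.0, 203.0], 0.72)]
top lens [([240.0, 276.0, 260.0, 298.0], 0.71), ([437.0, 278.0, 476.0, 313.0], 0.61)]
top catch_roller []
top post0 []
```

arm_command(steps=[{"slide": [0,0,-0.0005],"rot": [0,0,0],"grip": 0},{"slide": [0,0,-0.0005],"rot": [0,0,0],"grip": 0},{"slide": [0,0,-0.0004],"rot": [0,0,0],"grip": 0},{"slide": [0,0,-0.0003],"rot": [0,0,0],"grip": 0},{"slide": [0,0,0],"rot": [0,0,0],"grip": 0},{"slide": [0,0,0],"rot": [0,0,0],"grip": 0},{"slide": [0,0,0],"rot": [0,0,0],"grip": 0},{"slide": [0,0,0],"rot": [0,0,0],"grip": 0}])

```text
time: 21.9
ee_pos: [0.4559, -0.1279, 0.1157]
eef_rot: [0.982, -0.191, -0.0, 0.0]
ft_force: [-0.8, -0.4, -0.8]
width: 0.0004
grip_force: 0.0
```

```bash
python3 st.py
```

```text
t 21.9 tilt 0.03 roll 0.01 yaw -21.97 U mm [-22.1   -0.04  25.39] F [-0.54 -0.7  -0.85] T [-0.001  0.06 ] v 0.001 [ 0.4559 -0.1279  0.1157]
```

arm_command(steps=[{"slide": [0,0,-0.0003],"rot": [0,0,0],"grip": 0},{"slide": [0,0,-0.0003],"rot": [0,0,0],"grip": 0},{"slide": [0,0,-0.0003],"rot": [0,0,0],"grip": 0},{"slide": [0,0,-0.0003],"rot": [0,0,0],"grip": 0},{"slide": [0,0,0],"rot": [0,0,0],"grip": 0},{"slide": [0,0,0],"rot": [0,0,0],"grip": 0},{"slide": [0,0,0],"rot": [0,0,0],"grip": 0},{"slide": [0,0,0],"rot": [0,0,0],"grip": 0}])

```text
time: 22.9
ee_pos: [0.4559, -0.1279, 0.1153]
eef_rot: [0.982, -0.191, -0.0, 0.0]
ft_force: [-4.0, 2.4, 10.4]
width: 0.0005
grip_force: 5.0
```

```bash
python3 st.py
```

```text
t 22.9 tilt 0.01 roll 0.02 yaw -21.97 U mm [-22.03  -0.05  24.96] F [-4.62  0.76 10.4 ] T [-0.113  1.052] v 0.003 [ 0.4559 -0.1279  0.1153]
```

arm_command(steps=[{"slide": [0,0,0.001],"rot": [0,0,0],"grip": 0},{"slide": [0,0,0.01],"rot": [0,0,0],"grip": 0},{"slide": [-0.01,0.004,0.02],"rot": [0,0,0],"grip": 0},{"slide": [-0.016,0.006,0.02],"rot": [0,0,0],"grip": 0},{"slide": [-0.014,0.006,0.01],"rot": [0,0,0],"grip": 0},{"slide": [0,0,0],"rot": [0,0,0],"grip": 0},{"slide": [0,0,0],"rot": [0,0,0],"grip": 0},{"slide": [0,0,0],"rot": [0,0,0],"grip": 0}])

```text
time: 23.9
ee_pos: [0.416, -0.112, 0.175]
eef_rot: [0.982, -0.191, -0.001, -0.0]
ft_force: [-0.4, 0.4, -0.2]
width: 0.0006
grip_force: 0.0
```

```bash
python3 st.py; cat > ver.py <<'E'
from h import *
w=shot('wrist','v1.png');P=w['pose']
g=cv2.cvtColor(w['pixels'],cv2.COLOR_RGB2GRAY);sxv=np.array([.9278,-.373,0]);syv=np.array([.373,.9278,0]);S=np.array([.4764,-.1361,.0787])
for k in ('lens','catch_roller','post0','rest0'):print(k,[(np.round(d['bbox']).tolist(),round(d['conf'],2)) for d in eyes.look_for(k,w)[:3]])
def px(x,y,z):return proj(w,S+(x*sxv+y*syv+np.array([0,0,z]))/1e3).round(1)
print('pred flat: top ctr',px(-1.2,0,36),'rim back/front',px(-23.2,0,36),px(20.8,0,36),'flange back',px(-31.2,0,4),'roller',px(-33.2,0,7),'side y+',px(-1.2,22,36),px(-1.2,-22,36))
c=px(-1.2,0,20);u=int(round(c[0]))
for uu in(u-8,u,u+8):print(uu,[(v,int(g[v,uu])) for v in range(int(px(30,0,36)[1]),int(px(-50,0,7)[1]),2)])
E
python3 ver.py
```

```text
t 23.9 tilt 0.08 roll 0.0 yaw -21.97 U mm [-65.05  -0.15  84.73] F [-0.51  0.21 -0.19] T [0.044 0.059] v 0.003 [ 0.416 -0.112  0.175]
lens [([482.0, 63.0, 576.0, 147.0], 0.83), ([263.0, 84.0, 362.0, 185.0], 0.77)]
catch_roller [([300.0, 185.0, 324.0, 257.0], 0.82)]
post0 [([339.0, 84.0, 365.0, 108.0], 0.94), ([256.0, 82.0, 285.0, 111.0], 0.63), ([298.0, 185.0, 325.0, 257.0], 0.61)]
rest0 [([252.0, 76.0, 291.0, 116.0], 0.68), ([336.0, 75.0, 374.0, 113.0], 0.63)]
pred flat: top ctr [312.5 143.2] rim back/front [312.5 184.2] [312.4  99.8] flange back [312.5 188.5] roller [312.5 192.5] side y+ [271.3 143.3] [353.7 143.1]
304 [(80, 102), (82, 97), (84, 92), (86, 202), (88, 253), (90, 250), (92, 250), (94, 251), (96, 251), (98, 71), (100, 47), (102, 89), (104, 62), (106, 123), (108, 229), (110, 199), (112, 198), (114, 202), (116, 202), (118, 205), (120, 206), (122, 204), (124, 205), (126, 204), (128, 205), (130, 209), (132, 208), (134, 205), (136, 208), (138, 207), (140, 204), (142, 205), (144, 204), (146, 214), (148, 202), (150, 173), (152, 161), (154, 164), (156, 161), (158, 159), (160, 
[... 1248 characters left out ...]
1), (100, 61), (102, 86), (104, 48), (106, 140), (108, 194), (110, 191), (112, 195), (114, 198), (116, 198), (118, 200), (120, 199), (122, 199), (124, 201), (126, 199), (128, 203), (130, 201), (132, 201), (134, 200), (136, 218), (138, 217), (140, 205), (142, 204), (144, 204), (146, 205), (148, 204), (150, 228), (152, 166), (154, 163), (156, 162), (158, 159), (160, 156), (162, 156), (164, 153), (166, 154), (168, 148), (170, 148), (172, 156), (174, 43), (176, 65), (178, 75), (180, 40), (182, 244), (184, 223), (186, 173), (188, 222), (190, 242), (192, 254), (194, 195), (196, 122), (198, 118), (200, 87), (202, 92), (204, 88), (206, 90), (208, 103), (210, 117), (212, 119), (214, 117), (216, 119)]
```

```bash
cat >> ver.py <<'E'
print('----')
from scipy.optimize import least_squares
def m(q,zr):
    xc,t=q;c,s=np.cos(t),np.sin(t);o=[]
    for lx,lz in((22,36),(-22,36),(30,4),(-30,4)):
        # pivot: front contact local x=24 stays at z=0
        o.append(proj(w,S+((xc+lx*c+lz*s)*sxv+np.array([0,0,zr-78.7+24*s-lx*s+lz*c]))/1e3)[1])
    return np.array(o)
obs=np.array([96.5,181.5,85,186])
for zr in(77,78,79):
    r=least_squares(lambda q:m(q,zr)-obs,[0,0],x_scale=[1,.01]);print(zr,'xc',r.x[0].round(2),'tilt',np.degrees(r.x[1]).round(2),r.fun.round(2))
E
python3 ver.py | sed -n '/----/,$p'
```

```text
----
77 xc -0.01 tilt 0.34 [ 0.37 -0.53  0.16 -0.04]
78 xc 0.05 tilt 0.28 [ 0.24 -0.31 -0.06  0.12]
79 xc 0.11 tilt 0.22 [ 0.11 -0.08 -0.29  0.28]
```

The fit puts the lens at xc≈0 with tilt ≈0.3°, which is flat and fully home, with the roller against the back edge. The gripper is clear, so I'm handing in.

```bash
python3 -c "
from bench import order
print(order.close_job())"
```

```text
the job is handed in; nothing more can be done
None
```

I clipped the lens into its stand, let go of it and handed the job in at about 24 s: the last wrist image puts it centred to about 0.1 mm and flat to about 0.3°, with the roller at its back edge. Force peaked at about 8 N in total over both collars on first contact and about 10 N on the barrel rim in the final press. I did not test it for rocking by hand or re-check the bystanders in a final picture.

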